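Raise the pawl-locked tray of a lab stand to its upper rung

TASK

Raise the tray of the adjustable stand, with the two jars on it, from the lower rung to the upper rung: lift it by its handle past the upper rung until the gravity pawl has swung clear, then lower it gently until the pawl is seated on that rung and carries the tray, and let go. Do not force it against the sprung stop or press it hard onto the rung, do not jerk or drop it, keep the jars standing on the tray, and leave everything else where it is.

Things in the scene. Friction and masses are not known exactly. Their poses are not given: they have to be found in the camera images.
- stand: Fixed ladder-like stand: two upright aluminium rails 150 mm apart (16 x 16 mm, tops 296 mm high) on a grey base plate 12 mm thick. Origin on the bench midway between the rails; z up, y from rail to rail, -x is the front, where tray and handle stick out, roughly towards the robot. More than 25 N between the stand (rungs, stop) and the tray or its pawl counts as forcing it.
- lower_rung (a point): Middle of the lower steel rung (12 mm diameter, along y, 100 mm above the bench) on which the tray's pawl rests at the start.
- yoke_range (a point): Point of the stand 77.5 mm above the lower rung: mid-range of the upper rung (same 12 mm bar), whose yoke is clamped 55 to 100 mm above the lower rung. Its true height differs each time and is not reported: find it by feel or by looking.
- stop_line (a point): Where the sprung stop would be with the yoke mid-range. It moves with the yoke: two rubber pads 38.5 mm above the upper rung's centre, over the tray's lugs. They are met when the tray is 20 mm above the height at which it will seat on the upper rung (75 to 121 mm above its start), yield 1 mm per 5 N for 9 mm, then are solid.
- tray: White tray 100 (x) x 270 (y) mm, 10 mm rim, sliding only up and down on the rails (about 1 N friction), axes parallel to the stand's. Origin at the centre of its floor's upper face, below the handle, at x = -115 mm, y = 0 of the stand. The floor is 86 mm above the bench on the lower rung (start), 141 to 186 mm on the upper. Tray, pawl and jars weigh 0.55 to 0.8 kg together.
- pawl_axle (a point): Axle of the dark steel gravity pawl between the rails; on a rung it is 10 mm above the rung's centre. A counterweight holds its tooth level over the rung; it cannot give upwards, so it carries the tray. Meeting a rung from below it folds down with about 1 N and swings back by itself once the tray is 17 mm above its seated height; lowered from there it lands on the rung.
- tray_grip (a point): Middle of the tray's handle: a straight steel bar along the tray's x axis, 84 mm long, 16 mm wide (y), 14 mm high, on two feet 56 mm apart between their inner faces, its centre 35 mm above the tray floor. Take it from above, fingers closing along the tray's y axis. The nearest jar begins about 75 mm to either side.
- jar_a: Amber glass jar with black lid, 40 mm diameter, 55 mm high, loose on one end of the tray, origin at the centre of its underside; z up its axis
- jar_b: White squat jar, 44 mm diameter, 42 mm high, loose on the other end of the tray, origin at the centre of its underside; z up its axis
- beaker: Glass beaker, 66 mm diameter, 85 mm high, on the bench about 200 mm to one side of the stand's middle, a bystander; origin at the centre of its underside
- wash_bottle: White plastic bottle, 62 mm diameter, 150 mm high, on the bench about 200 mm to the other side of the stand's middle, a bystander; origin at the centre of its underside
- tube_rack: White test-tube rack, 85 x 190 x 70 mm, on the bench at the robot's left, a bystander; origin at the centre of its underside
- spatula: Lab spatula, 200 mm long, lying on the bench at the robot's left, a bystander
Mind the look-alikes: they are no part of the job. There is more than one size of the jar_b; the job needs the smallest. Leave any red look-alike of the jar_a alone.

How it is judged:
By the outcome, as a careful person would: the job done as asked, in the order asked, and still so for the second after the job is handed in, with the robot touching nothing.
It also fails if it takes over 51 s, if anything falls off the work surface, if the arm or the gripper's body presses on something with over 40 N, if the wrist force passes 120 N, or if a joint passes its speed limit or range.

ROBOT

A 6-joint arm with a two-finger parallel gripper is mounted at the origin on the work surface. World frame = base frame: x ahead of the robot, y to its left, z up, the work surface at z = 0. Lengths are in mm, angles in rad, forces in N, time in s.
With the tool pointing down it reaches from about 275 to 1000 mm from the base axis. Payload 8.4 kg.
Tool frame: the origin (TCP) lies midway between the tips of the shut fingers; the grasp point (between the pads) lies 19 mm behind it; z points along the fingers, y is the line along which they close (so a half turn about z gives the same grasp; the last joint's range is limited). The gripper opens to 85 mm and grips with 20 to 120 N. Pads are 22 mm wide; open, the fingers measure 114 mm over their backs; the gripper's body (76 mm by 85 mm) begins 54 mm behind the grasp point. The pads swing forward as they close: fully open they stand 13 mm farther back than shut.
Start: joints at [1.217, 0.353, 1.633, -0, 1.155, -0.002], TCP at [215.366, 586.724, 231.281] pointing down, gripper open.
Joint ranges: [-2.63, 2.63], [-0.92, 2.1], [0.06, 2.66], [-1.3, 4.44], [0, 2.69], [-3.02, 3.02]. Speed limits (rad/s): [2.22, 2.22, 2.79, 3.14, 3.14, 3.14].

INTERFACE

Orientations are given as [roll, pitch, yaw] about the fixed x, y, z axes, in that order (R = Rz(yaw) Ry(pitch) Rx(roll)).
In Python, from rig import telemetry, optics, r gives the robot as it stands.
- The arm moves only by the tool play_rows, never from a script. Its arguments are lists of equal length, an entry for each row: "dp": the shift along the tool's x, y, z in units of 40 mm (1.0 is 40 mm), a list of three; "rot": the turn, a rotation vector about the tool's x, y, z in units of 6 degrees (1.0 is 6 degrees), a list of three. In form: {"dp": [[tx, ty, tz], ...], "rot": [[ax, ay, az], ...]}. A call has 1 to 5 rows; each row is the pose to reach, as a shift and turn from the pose commanded when the call began, along the tool's axes at that moment; what a row does not reach only later rows make up. A row lasts 1/12 s, in which the tool goes at most 41.7 mm and 7.16 degrees, less where a joint would pass 70% of its speed; a pose out of reach is approached as far as the arm can. A call with a gripper value outside its range is refused whole. "fingers" is the opening, from 0 (shut) to 1 (fully open), set as the call begins (left out, the last holds). The fingers move at their own pace and stop on an object; "grip_force" is the grip in N (left out, the last holds). Time passes only in rows, so rows that repeat a pose let the fingers close. It gives the time, the measured TCP pose, the force, the opening and the grip force at its end, in the units of the state.
- telemetry.sense(): the state, without advancing time (a new reading comes with each control period).
- optics.grab_frame(name): name is "scene" or "top" or "wrist"; returns a dict with "color" (420x560x3 uint8, red, green, blue), "mtx" (3x3 intrinsics, pixels), "D" ([k1, k2, p1, p2, k3] as OpenCV has them; the pictures are not rectified), "R" (3x3) and "t" (3): a world point X has camera coordinates R X + t; the wrist camera has in their place "mount" (4x4, takes a point from camera to tool coordinates, whose origin is the TCP and whose axes are the flange's). Camera axes: x right, y down, z forward; pixel columns grow to the right and rows downward; lengths in mm; the calibration is good to about 2 mm. A picture is of the moment at which its call begins: read the wrist's pose just before it. There is no depth.
- r.sign_off(): hands the job in; it is judged then, once.
The state is a dict: "clock": time; "qpos": joint angles; "qvel": joint speeds; "joint_efforts": joint torques, N m; "eef_pos": TCP position; "tcp_rot": TCP orientation; "contact_force": force on the tool from outside, world axes, zero at the start; "wrist_torque": the same for the moment, N m; "opening": opening from 0.0 (shut) to 1.0 (fully open); "grasp_force": force on a finger pad.
Only numpy, scipy, OpenCV 4.12 (cv2) and the standard library are available. Lean on these libraries where they do the work, as an engineer would, in place of code of your own. Each camera call takes 0.05 s, during which the arm holds its last target. There are 200 camera calls.

## Working session

There is one attempt and no reset: what is moved stays moved. The work goes in short steps, Python scripts to look and compute and a tool call to move; the robot and the scene stay as the last step left them, time stands still between calls to the robot, and variables do not carry over. Pictures are saved under pics/ and viewed, at most 10 in all, crops included, and the job is handed in when it is done.

Besides the shell and the picture viewer there is one more tool, called after "Call:" in YAML: its name, and indented under it one key for each argument. play_rows: Moves the arm, as the interface text tells. Its arguments: {"type":"object","properties":{"dp":{"type":"array"},"rot":{"type":"array"},"fingers":{"type":"number"},"grip_force":{"type":"number"}},"required":["dp","rot"]}

```bash
mkdir -p pics; python3 - <<'E'
from rig import telemetry, optics, r
import cv2,numpy as np,pickle
s=telemetry.sense();print({k:np.round(v,3) for k,v in s.items()})
d={}
for n in("scene","top"):
    f=optics.grab_frame(n);d[n]=f
    cv2.imwrite(f"pics/{n}0.png",f["color"][:,:,::-1]);print(n,f["mtx"],f["D"],f["R"],f["t"])
pickle.dump(d,open("f0.pkl","wb"))
a=np.vstack([d["scene"]["color"],d["top"]["color"]])
E
```

```text
{'clock': np.float64(0.0), 'qpos': array([ 1.217,  0.354,  1.634,  0.   ,  1.155, -0.002]), 'qvel': array([-0.001,  0.   , -0.002,  0.   ,  0.004,  0.001]), 'joint_efforts': array([ 1.0000e-03, -6.0524e+01, -3.4208e+01, -0.0000e+00,  9.0000e-03,
        0.0000e+00]), 'eef_pos': array([215.208, 586.263, 230.528]), 'tcp_rot': array([-3.14, -0.  ,  2.79]), 'contact_force': array([-0.526, -0.574, -0.29 ]), 'wrist_torque': array([-0.014, -0.05 ,  0.048]), 'grasp_force': np.float64(0.0), 'opening': np.float64(1.0)}
scene [[431.15772861   0.         278.89137194]
 [  0.         431.15772861 208.98941725]
 [  0.           0.           1.        ]] [-0.06063776  0.          0.          0.          0.        ] [[ 0.89817641  0.43959414 -0.00600975]
 [ 0.34516951 -0.71358293 -0.60963711]
 [-0.27228136  0.54548729 -0.79265786]] [-5.41028751e+02  3.16551057e-01  1.21885939e+03]
top [[414.70470621   0.         281.51767811]
 [  0.         414.70470621 206.82934231]
 [  0.           0.           1.        ]] [0.00379431 0.         0.         0.         0.        ] [[-0.00386134 -0.99950219 -0.03131228]
 [-0.98662977  0.00890972 -0.16273385]
 [ 0.16293183  0.03026526 -0.98617302]] [ 175.23375156  544.26653493 1249.64089092]
```

View pics/scene0.png

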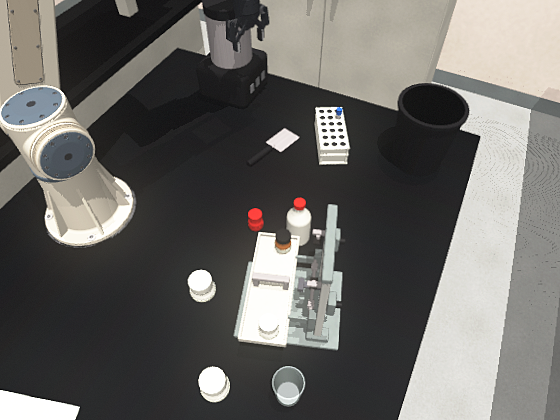

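View pics/top0.png

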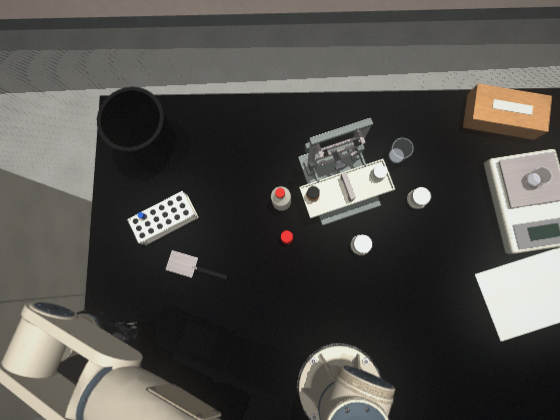

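The handle is a pinkish bar at about scene (270,283) and top (347,187). Possible mix-ups, by top pixel:
- **jar_b:** on the tray at (379,173). The bench look-alikes are at (361,244) and (419,198).
- **jar_a:** amber with a black lid at (313,193). The red look-alike is at (287,237).

The one to use is the handle in the middle of the white tray between the two jars. I'll measure it and check it in a crop.

```bash
cat > h.py <<'E'
import cv2,numpy as np
def ray(f,px,z):
    u=cv2.undistortPoints(np.array([[px]],float),f["mtx"],f["D"])[0,0]
    R,t=np.array(f["R"]),np.array(f["t"]);c=-R.T@t;d=R.T@np.array([*u,1.])
    return c+d*(z-c[2])/d[2]
def proj(f,X):
    return cv2.projectPoints(np.atleast_2d(X).astype(float),cv2.Rodrigues(np.array(f["R"]))[0],np.array(f["t"]),f["mtx"],f["D"])[0][:,0]
E
python3 - <<'E'
import pickle,cv2,numpy as np
from h import *
d=pickle.load(open("f0.pkl","rb"));f=d["top"];im=f["color"]
x0,y0=295,110
m=((im.min(2)>170)).astype(np.uint8);m[:, :296]=0;m[:,400:]=0;m[:150]=0;m[228:]=0
n,l,st,c=cv2.connectedComponentsWithStats(m);print(st[1:][st[1:,4]>50])
k=1+np.argmax(st[1:,4]);pts=np.argwhere(l==k)[:,::-1].astype(np.float32)
P=np.array([ray(f,p,96)[:2] for p in pts],np.float32)
rc=cv2.minAreaRect(P);print(rc,cv2.boxPoints(rc))
s=d["scene"]
for nm,q,b in(("top",f,(290,110,410,230)),("scene",s,(225,195,355,355))):
    c=q["color"][b[1]:b[3],b[0]:b[2],::-1]
    cv2.imwrite(f"pics/c_{nm}.png",cv2.resize(c,None,fx=3.6,fy=3.6,interpolation=cv2.INTER_CUBIC))
a=cv2.imread("pics/c_top.png");b=cv2.imread("pics/c_scene.png")
b=cv2.resize(b,(int(b.shape[1]*432/b.shape[0]),432));cv2.imwrite("pics/c.png",np.hstack([a,b]));print(a.shape,b.shape)
E
```

```text
[[ 300  159   95   58 2302]]
((595.4195556640625, -26.067947387695312), (101.46427154541016, 268.7258605957031), 18.426319122314453) [[ 504.81833    85.37067 ]
 [ 589.7585   -169.57788 ]
 [ 686.02075  -137.50656 ]
 [ 601.0806    117.441986]]
(432, 432, 3) (432, 351, 3)
```

View pics/c.png

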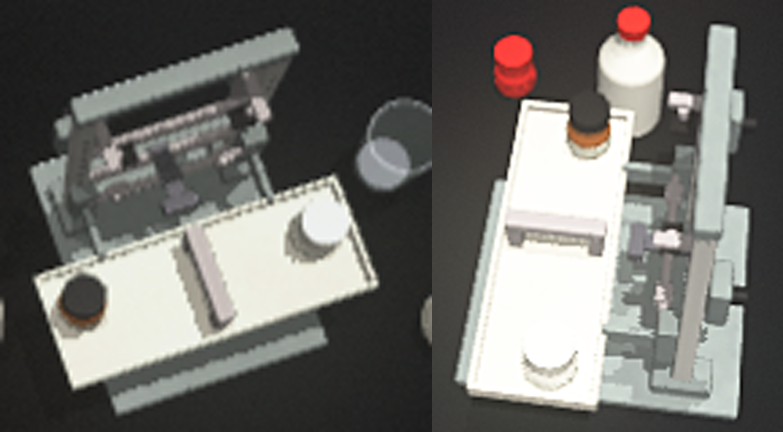

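The crop confirms it: the handle bar crosses the middle of the tray, with the amber jar at one end and the small white jar at the other. The tray measures 101 x 269 mm, which matches the description. I'll cross-check the handle by rays.

```bash
python3 - <<'E'
import pickle
from h import *
d=pickle.load(open("f0.pkl","rb"));f=d["top"];s=d["scene"]
a,b=ray(f,(290+193/3.6,110+228/3.6),128),ray(f,(290+222/3.6,110+318/3.6),128);print("top handle",a,b,(a+b)/2)
k=160/432
a,b=ray(s,(225+(508-432)*k,195+216*k),128),ray(s,(225+(606-432)*k,195+226*k),128);print("scene handle",a,b,(a+b)/2)
print(proj(f,[595.4,-26.1,128]),proj(s,[595.4,-26.1,128]))
E
```

```text
top handle [630.73077938 -14.72471163 128.        ] [555.38483513 -36.06570419 128.        ] [593.05780725 -25.39520791 128.        ]
scene handle [560.27005013 -40.50366934 128.        ] [635.65101895 -14.02491055 128.        ] [597.96053454 -27.26428995 128.        ]
[[347.83433533 184.98538953]] [[270.42918669 275.97509544]]
```

Call:
play_rows:
  dp:
    - [-0.8,-0.6,0]
    - [-1.6,-1.2,0]
    - [-2.4,-1.8,0]
    - [-3.2,-2.4,0]
    - [-4.0,-3.0,0]
  rot:
    - [0,0,-1.1]
    - [0,0,-2.2]
    - [0,0,-3.3]
    - [0,0,-4.4]
    - [0,0,-5.5]

```text
clock: 0.52
eef_pos: [324.5, 417.4, 231.0]
tcp_rot: [-3.141, -0.0, -2.912]
contact_force: [1.0, 1.8, -0.2]
opening: 0.994
grasp_force: 0.0
```

Call:
play_rows:
  dp:
    - [-0.32,-0.95,0]
    - [-0.64,-1.9,0]
    - [-0.96,-2.85,0]
    - [-1.28,-3.8,0]
    - [-1.6,-4.75,0]
  rot:
    - [0,0,0]
    - [0,0,0]
    - [0,0,0]
    - [0,0,0]
    - [0,0,0]

```text
clock: 0.93
eef_pos: [429.0, 246.2, 231.2]
tcp_rot: [-3.142, -0.0, -2.918]
contact_force: [1.3, -0.0, -0.1]
opening: 1.003
grasp_force: 0.0
```

Call:
play_rows:
  dp:
    - [-0.32,-0.95,0]
    - [-0.64,-1.9,0]
    - [-0.96,-2.85,0]
    - [-1.28,-3.8,0]
    - [-1.6,-4.75,0]
  rot:
    - [0,0,0]
    - [0,0,0]
    - [0,0,-0.3]
    - [0,0,-0.6]
    - [0,0,-0.95]

```text
clock: 1.35
eef_pos: [533.5, 75.0, 231.2]
tcp_rot: [3.141, -0.0, -2.818]
contact_force: [0.3, 1.4, 0.1]
opening: 0.997
grasp_force: 0.0
```

```bash
cat >> h.py <<'E'
from scipy.spatial.transform import Rotation as Ro
def need(s,X,yaw):
    R=Ro.from_euler('xyz',s["tcp_rot"]);T=Ro.from_euler('xyz',[np.pi,0,yaw])
    return np.round(R.inv().apply(np.array(X)-s["eef_pos"])/40,3),np.round(np.degrees((R.inv()*T).as_rotvec())/6,3)
E
python3 - <<'E'
from rig import telemetry,optics
from h import *
import time
s=telemetry.sense();print(s["eef_pos"],s["tcp_rot"],s["qpos"],need(s,[595.5,-26,165],-2.82))
E
```

```text
[533.52469193  74.97398632 231.17079112] [ 3.14148198e+00 -2.00440590e-04 -2.81752493e+00] [ 1.36782033e-01  2.19482897e-01  1.81789430e+00  7.99580302e-05
  1.10443300e+00 -1.75811796e+00] (array([-0.665, -2.886,  1.654]), array([ 0.001, -0.002,  0.024]))
```

Call:
play_rows:
  dp:
    - [-0.22,-0.95,0]
    - [-0.44,-1.9,0]
    - [-0.66,-2.8,0.1]
    - [-0.67,-2.85,0.3]
    - [-0.67,-2.85,0.3]
  rot:
    - [0,0,0]
    - [0,0,0]
    - [0,0,0]
    - [0,0,0]
    - [0,0,0]

```text
clock: 1.77
eef_pos: [594.3, -24.5, 217.3]
tcp_rot: [3.141, -0.002, -2.822]
contact_force: [-0.6, 1.2, -0.8]
opening: 1.005
grasp_force: 0.0
```

```bash
python3 - <<'E'
from rig import telemetry,optics
from h import *
import pickle
s=telemetry.sense();f=optics.grab_frame("wrist");pickle.dump((s,f),open("w1.pkl","wb"))
M=np.array(f["mount"]);T=np.eye(4);T[:3,:3]=Ro.from_euler('xyz',s["tcp_rot"]).as_matrix();T[:3,3]=s["eef_pos"]
W=np.linalg.inv(T@M);f["R"]=W[:3,:3];f["t"]=W[:3,3]
print(s["eef_pos"],s["tcp_rot"],need(s,[595.5,-26,102],-2.82))
c,n=np.cos(.3216),np.sin(.3216);ex=np.array([c,n,0]);ey=np.array([-n,c,0]);C=np.array([595.5,-26,128.])
pts=[C+a*42*ex+b*8*ey for a,b in((-1,-1),(-1,1),(1,1),(1,-1))]
p=proj(f,pts);print(p)
im=f["color"][:,:,::-1].copy();cv2.polylines(im,[np.int32(np.round(p))],True,(0,0,255),1);cv2.imwrite("pics/w1.png",im)
E
```

```text
[594.30752887 -24.45249812 217.33107831] [ 3.14070836e+00 -2.48564667e-03 -2.82182972e+00] (array([-0.023, -0.049,  2.883]), array([ 0.008, -0.024, -0.017]))
[[265.34455386 163.57058209]
 [287.36321551 163.53532109]
 [286.78052972 267.01306261]
 [267.01071939 267.03471468]]
```

View pics/w1.png

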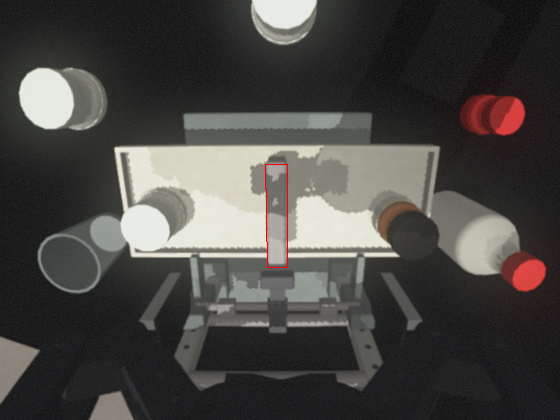

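The wrist view shows the predicted handle outline (265–287, 163–267) lying on the bar. The jars are clear of the finger paths, so I'll descend.

Call:
play_rows:
  dp:
    - [-0.02,-0.03,0.5]
    - [-0.02,-0.03,1.0]
    - [-0.02,-0.03,1.5]
    - [-0.02,-0.03,2.0]
    - [-0.02,-0.03,2.3]
  rot:
    - [0,0,0]
    - [0,0,0]
    - [0,0,0]
    - [0,0,0]
    - [0,0,0]

```text
clock: 2.23
eef_pos: [594.1, -22.0, 125.7]
tcp_rot: [3.14, -0.002, -2.817]
contact_force: [-0.5, -0.5, 0.1]
opening: 0.998
grasp_force: 0.0
```

Call:
play_rows:
  dp:
    - [0,0,0.3]
    - [0,0,0.5]
    - [0,0,0.58]
    - [0,0,0.58]
    - [0,0,0.58]
  rot:
    - [0,0,0]
    - [0,0,0]
    - [0,0,0]
    - [0,0,0]
    - [0,0,0]
  fingers: 0.4

```text
clock: 2.65
eef_pos: [596.2, -23.4, 104.6]
tcp_rot: [-3.141, 0.001, -2.819]
contact_force: [-0.4, -1.3, 0.3]
opening: 0.4
grasp_force: 0.0
```

Call:
play_rows:
  dp:
    - [0,-0.03,0.04]
    - [0,-0.06,0.06]
    - [0,-0.06,0.06]
  rot:
    - [0,0,0]
    - [0,0,0]
    - [0,0,0]

```text
clock: 2.9
eef_pos: [596.8, -26.1, 102.1]
tcp_rot: [-3.141, 0.001, -2.819]
contact_force: [0.5, -0.6, 0.3]
opening: 0.398
grasp_force: 0.0
```

Call:
play_rows:
  dp:
    - [0,0,0]
    - [0,0,0]
    - [0,0,0]
    - [0,0,0]
    - [0,0,0]
  rot:
    - [0,0,0]
    - [0,0,0]
    - [0,0,0]
    - [0,0,0]
    - [0,0,0]
  fingers: 0.24
  grip_force: 20

```text
clock: 3.32
eef_pos: [596.5, -25.8, 101.7]
tcp_rot: [-3.142, 0.0, -2.819]
contact_force: [-0.1, -0.5, 0.3]
opening: 0.239
grasp_force: 0.0
```

Call:
play_rows:
  dp:
    - [0,0,0]
    - [0,0,0]
    - [0,0,0]
    - [0,0,0]
    - [0,0,0]
  rot:
    - [0,0,0]
    - [0,0,0]
    - [0,0,0]
    - [0,0,0]
    - [0,0,0]
  fingers: 0.1
  grip_force: 40

```text
clock: 3.73
eef_pos: [596.9, -26.8, 101.9]
tcp_rot: [-3.14, 0.0, -2.819]
contact_force: [0.3, -6.1, 1.6]
opening: 0.183
grasp_force: 42.2
```

Call:
play_rows:
  dp:
    - [0,-0.02,0]
    - [0,-0.02,-0.01]
    - [0,-0.02,-0.03]
    - [0,-0.02,-0.06]
    - [0,-0.02,-0.1]
  rot:
    - [0,0,0]
    - [0,0,0]
    - [0,0,0]
    - [0,0,0]
    - [0,0,0]

```text
clock: 4.15
eef_pos: [596.9, -26.8, 105.1]
tcp_rot: [-3.141, -0.0, -2.819]
contact_force: [5.1, -3.0, -8.5]
opening: 0.178
grasp_force: 41.0
```

Call:
play_rows:
  dp:
    - [0,0,-0.05]
    - [0,0,-0.1]
    - [0,0,-0.15]
    - [0,0,-0.2]
    - [0,0,-0.25]
  rot:
    - [0,0,0]
    - [0,0,0]
    - [0,0,0]
    - [0,0,0]
    - [0,0,0]

```text
clock: 4.57
eef_pos: [596.8, -26.8, 115.1]
tcp_rot: [-3.141, -0.0, -2.819]
contact_force: [3.6, -3.0, -8.3]
opening: 0.177
grasp_force: 41.0
```

Call:
play_rows:
  dp:
    - [0,0,-0.06]
    - [0,0,-0.12]
    - [0,0,-0.18]
    - [0,0,-0.24]
    - [0,0,-0.3]
  rot:
    - [0,0,0]
    - [0,0,0]
    - [0,0,0]
    - [0,0,0]
    - [0,0,0]

```text
clock: 4.98
eef_pos: [596.8, -26.8, 127.1]
tcp_rot: [-3.141, -0.0, -2.819]
contact_force: [4.5, -4.2, -8.9]
opening: 0.181
grasp_force: 41.0
```

Call:
play_rows:
  dp:
    - [0,0,-0.06]
    - [0,0,-0.12]
    - [0,0,-0.18]
    - [0,0,-0.24]
    - [0,0,-0.3]
  rot:
    - [0,0,0]
    - [0,0,0]
    - [0,0,0]
    - [0,0,0]
    - [0,0,0]

```text
clock: 5.4
eef_pos: [596.8, -26.8, 139.1]
tcp_rot: [-3.141, -0.0, -2.819]
contact_force: [4.4, -3.1, -8.5]
opening: 0.176
grasp_force: 41.0
```

Call:
play_rows:
  dp:
    - [0,0,-0.06]
    - [0,0,-0.12]
    - [0,0,-0.18]
    - [0,0,-0.24]
    - [0,0,-0.3]
  rot:
    - [0,0,0]
    - [0,0,0]
    - [0,0,0]
    - [0,0,0]
    - [0,0,0]

```text
clock: 5.82
eef_pos: [596.8, -26.8, 151.1]
tcp_rot: [-3.141, -0.0, -2.819]
contact_force: [3.1, -3.2, -8.7]
opening: 0.182
grasp_force: 41.0
```

```bash
python3 - <<'E'
from rig import telemetry,optics
import cv2,pickle,numpy as np
s=telemetry.sense();print(s["eef_pos"],s["contact_force"])
f=optics.grab_frame("scene");g=optics.grab_frame("top");pickle.dump((f,g,s),open("f1.pkl","wb"))
c=f["color"][190:360,220:360,::-1];d=g["color"][100:240,285:425,::-1]
cv2.imwrite("pics/l1.png",np.hstack([cv2.resize(c,(400,486),interpolation=cv2.INTER_CUBIC),cv2.resize(d,(400,400),interpolation=cv2.INTER_CUBIC)[:486] if 0 else cv2.copyMakeBorder(cv2.resize(d,(400,400),interpolation=cv2.INTER_CUBIC),0,86,0,0,0)]))
E
```

```text
[596.8487057  -26.80855511 151.07796409] [ 3.13586176 -3.22696788 -8.685281  ]
```

View pics/l1.png

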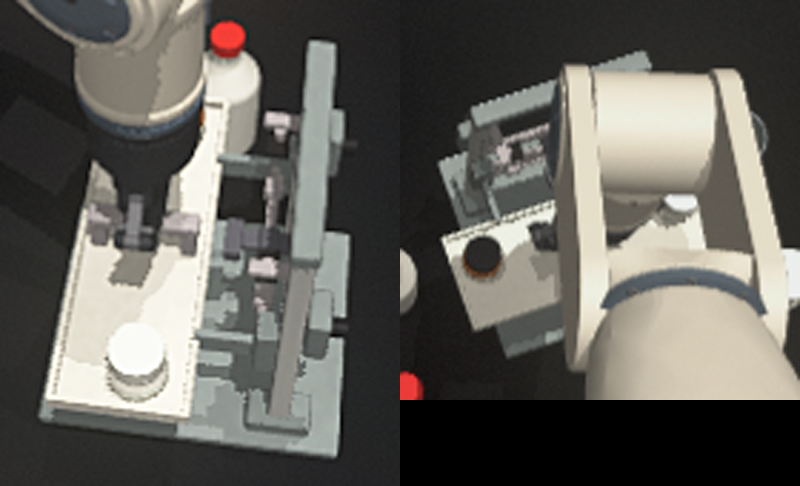

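The tray is up about 49 mm. Both jars are standing: the white one at crop (135,355) and the amber one at (483,255). I'll estimate the upper rung height from the two first views.

```bash
python3 - <<'E'
import pickle
from h import *
d=pickle.load(open("f0.pkl","rb"));f=d["top"];s=d["scene"]
def tri(p,q):
    u=[cv2.undistortPoints(np.array([[x]],float),c["mtx"],c["D"])[0].T for x,c in((p,f),(q,s))]
    P=[np.c_[c["R"],c["t"]] for c in(f,s)];X=cv2.triangulatePoints(P[0],P[1],u[0],u[1])[:,0];X=X[:3]/X[3]
    e=np.linalg.norm(proj(f,X)-p),np.linalg.norm(proj(s,X)-q)
    th=.3216;v=X[:2]-[704.5,10.2];return np.round([np.cos(th)*v[0]+np.sin(th)*v[1],-np.sin(th)*v[0]+np.cos(th)*v[1],X[2],*e],1)
for p in((322,153),(362,140)):
  for q in((316.9,233.1),(311.3,283.1)): print(p,q,tri(p,q))
E
```

```text
(322, 153) (316.9, 233.1) [-2.470e+01  5.560e+01  2.301e+02  1.000e-01  2.000e-01]
(322, 153) (311.3, 283.1) [-5.7 25.6 85.4  6.3  8.9]
(362, 140) (316.9, 233.1) [-39.7 -27.1 342.    6.4   8.7]
(362, 140) (311.3, 283.1) [-2.580e+01 -5.990e+01  2.296e+02  1.000e-01  1.000e-01]
```

Call:
play_rows:
  dp:
    - [0,0,-0.06]
    - [0,0,-0.12]
    - [0,0,-0.18]
    - [0,0,-0.24]
    - [0,0,-0.3]
  rot:
    - [0,0,0]
    - [0,0,0]
    - [0,0,0]
    - [0,0,0]
    - [0,0,0]

```text
clock: 6.33
eef_pos: [596.9, -26.8, 163.1]
tcp_rot: [-3.141, -0.0, -2.819]
contact_force: [4.8, -3.2, -9.1]
opening: 0.179
grasp_force: 40.9
```

Call:
play_rows:
  dp:
    - [0,0,-0.03]
    - [0,0,-0.06]
    - [0,0,-0.09]
    - [0,0,-0.12]
    - [0,0,-0.15]
  rot:
    - [0,0,0]
    - [0,0,0]
    - [0,0,0]
    - [0,0,0]
    - [0,0,0]

```text
clock: 6.75
eef_pos: [596.8, -26.8, 169.0]
tcp_rot: [-3.141, -0.0, -2.819]
contact_force: [4.5, -3.1, -9.7]
opening: 0.182
grasp_force: 40.9
```

Call:
play_rows:
  dp:
    - [0,0,-0.03]
    - [0,0,-0.06]
    - [0,0,-0.09]
    - [0,0,-0.12]
    - [0,0,-0.15]
  rot:
    - [0,0,0]
    - [0,0,0]
    - [0,0,0]
    - [0,0,0]
    - [0,0,0]

```text
clock: 7.17
eef_pos: [596.9, -26.8, 175.0]
tcp_rot: [-3.141, -0.0, -2.819]
contact_force: [4.8, -4.3, -9.2]
opening: 0.176
grasp_force: 40.9
```

Call:
play_rows:
  dp:
    - [0,0,-0.03]
    - [0,0,-0.06]
    - [0,0,-0.09]
    - [0,0,-0.12]
    - [0,0,-0.12]
  rot:
    - [0,0,0]
    - [0,0,0]
    - [0,0,0]
    - [0,0,0]
    - [0,0,0]

```text
clock: 7.58
eef_pos: [596.9, -26.8, 180.0]
tcp_rot: [-3.141, -0.0, -2.819]
contact_force: [3.1, -5.1, -7.2]
opening: 0.179
grasp_force: 41.1
```

Call:
play_rows:
  dp:
    - [0,0,-0.03]
    - [0,0,-0.06]
    - [0,0,-0.09]
    - [0,0,-0.12]
    - [0,0,-0.12]
  rot:
    - [0,0,0]
    - [0,0,0]
    - [0,0,0]
    - [0,0,0]
    - [0,0,0]

```text
clock: 8.0
eef_pos: [596.9, -26.8, 184.8]
tcp_rot: [-3.141, -0.0, -2.819]
contact_force: [4.6, -3.7, -6.9]
opening: 0.179
grasp_force: 41.1
```

Call:
play_rows:
  dp:
    - [0,0,-0.03]
    - [0,0,-0.06]
    - [0,0,-0.09]
    - [0,0,-0.12]
    - [0,0,-0.12]
  rot:
    - [0,0,0]
    - [0,0,0]
    - [0,0,0]
    - [0,0,0]
    - [0,0,0]

```text
clock: 8.42
eef_pos: [596.9, -26.8, 189.6]
tcp_rot: [-3.141, -0.0, -2.819]
contact_force: [4.1, -4.0, -7.2]
opening: 0.181
grasp_force: 41.1
```

Call:
play_rows:
  dp:
    - [0,0,-0.02]
    - [0,0,-0.04]
    - [0,0,-0.06]
    - [0,0,-0.08]
    - [0,0,-0.1]
  rot:
    - [0,0,0]
    - [0,0,0]
    - [0,0,0]
    - [0,0,0]
    - [0,0,0]

```text
clock: 8.83
eef_pos: [596.8, -26.8, 193.4]
tcp_rot: [-3.141, -0.0, -2.819]
contact_force: [4.3, -4.1, -7.9]
opening: 0.176
grasp_force: 41.1
```

Call:
play_rows:
  dp:
    - [0,0,-0.02]
    - [0,0,-0.04]
    - [0,0,-0.06]
    - [0,0,-0.08]
    - [0,0,-0.1]
  rot:
    - [0,0,0]
    - [0,0,0]
    - [0,0,0]
    - [0,0,0]
    - [0,0,0]

```text
clock: 9.25
eef_pos: [596.8, -26.8, 197.1]
tcp_rot: [-3.141, -0.0, -2.819]
contact_force: [6.1, -3.8, -13.2]
opening: 0.176
grasp_force: 40.6
```

```bash
python3 - <<'E'
from rig import telemetry,optics
import cv2
s=telemetry.sense();print(s["eef_pos"],s["contact_force"])
f=optics.grab_frame("scene")
c=f["color"][200:350,255:365,::-1];cv2.imwrite("pics/l2.png",cv2.resize(c,None,fx=4,fy=4,interpolation=cv2.INTER_CUBIC))
E
```

```text
[596.81590206 -26.84418812 197.10373535] [  6.13866484  -3.76926171 -13.16285837]
```

View pics/l2.png

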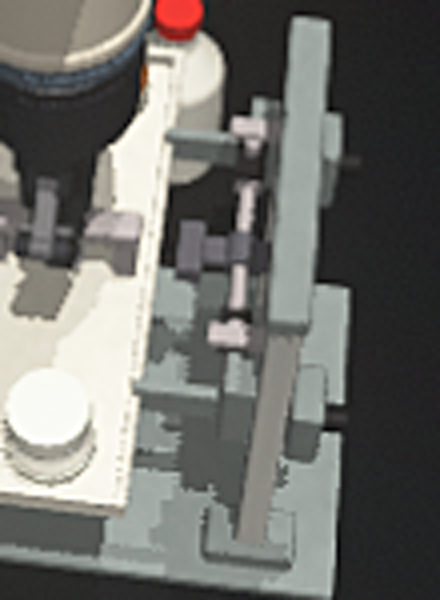

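The white jar is still standing at (48,415), and the pawl at (215,245) is near the bright upper rung. The force step to −13 N suggests the pads have just been met. I'll confirm with 0.4 mm, then lower.

Call:
play_rows:
  dp:
    - [0,0,-0.01]
    - [0,0,-0.01]
    - [0,0,-0.01]
  rot:
    - [0,0,0]
    - [0,0,0]
    - [0,0,0]

```text
clock: 9.55
eef_pos: [596.8, -26.8, 197.3]
tcp_rot: [-3.141, -0.0, -2.819]
contact_force: [7.4, -4.8, -12.9]
opening: 0.177
grasp_force: 40.6
```

Call:
play_rows:
  dp:
    - [0,0,0.02]
    - [0,0,0.05]
    - [0,0,0.09]
    - [0,0,0.13]
    - [0,0,0.17]
  rot:
    - [0,0,0]
    - [0,0,0]
    - [0,0,0]
    - [0,0,0]
    - [0,0,0]

```text
clock: 9.97
eef_pos: [596.8, -26.8, 191.1]
tcp_rot: [-3.141, -0.0, -2.819]
contact_force: [4.2, -3.8, -6.5]
opening: 0.176
grasp_force: 41.4
```

Call:
play_rows:
  dp:
    - [0,0,0.03]
    - [0,0,0.06]
    - [0,0,0.09]
    - [0,0,0.11]
    - [0,0,0.13]
  rot:
    - [0,0,0]
    - [0,0,0]
    - [0,0,0]
    - [0,0,0]
    - [0,0,0]

```text
clock: 10.38
eef_pos: [596.9, -26.8, 185.9]
tcp_rot: [-3.141, -0.0, -2.819]
contact_force: [3.1, -4.4, -6.8]
opening: 0.175
grasp_force: 41.4
```

Call:
play_rows:
  dp:
    - [0,0,0.03]
    - [0,0,0.06]
    - [0,0,0.09]
    - [0,0,0.12]
    - [0,0,0.14]
  rot:
    - [0,0,0]
    - [0,0,0]
    - [0,0,0]
    - [0,0,0]
    - [0,0,0]

```text
clock: 10.8
eef_pos: [596.8, -26.8, 180.3]
tcp_rot: [-3.141, -0.0, -2.819]
contact_force: [4.1, -4.3, -7.0]
opening: 0.179
grasp_force: 41.4
```

Call:
play_rows:
  dp:
    - [0,0,0.01]
    - [0,0,0.02]
    - [0,0,0.03]
    - [0,0,0.04]
    - [0,0,0.05]
  rot:
    - [0,0,0]
    - [0,0,0]
    - [0,0,0]
    - [0,0,0]
    - [0,0,0]

```text
clock: 11.22
eef_pos: [596.8, -26.8, 178.4]
tcp_rot: [-3.141, -0.0, -2.819]
contact_force: [3.8, -3.8, -6.9]
opening: 0.177
grasp_force: 41.4
```

Call:
play_rows:
  dp:
    - [0,0,0.01]
    - [0,0,0.02]
    - [0,0,0.03]
    - [0,0,0.04]
    - [0,0,0.05]
  rot:
    - [0,0,0]
    - [0,0,0]
    - [0,0,0]
    - [0,0,0]
    - [0,0,0]

```text
clock: 11.63
eef_pos: [596.8, -26.8, 176.4]
tcp_rot: [-3.141, -0.0, -2.819]
contact_force: [3.9, -3.7, -6.3]
opening: 0.175
grasp_force: 41.4
```

Call:
play_rows:
  dp:
    - [0,0,0.01]
    - [0,0,0.015]
    - [0,0,0.02]
    - [0,0,0.025]
    - [0,0,0.025]
  rot:
    - [0,0,0]
    - [0,0,0]
    - [0,0,0]
    - [0,0,0]
    - [0,0,0]

```text
clock: 12.05
eef_pos: [596.9, -26.8, 175.6]
tcp_rot: [-3.141, -0.0, -2.819]
contact_force: [2.9, -4.5, -5.6]
opening: 0.177
grasp_force: 41.6
```

Call:
play_rows:
  dp:
    - [0,0,0.005]
    - [0,0,0.01]
    - [0,0,0.015]
    - [0,0,0.02]
    - [0,0,0.02]
  rot:
    - [0,0,0]
    - [0,0,0]
    - [0,0,0]
    - [0,0,0]
    - [0,0,0]

```text
clock: 12.47
eef_pos: [596.9, -26.8, 175.4]
tcp_rot: [-3.141, 0.0, -2.819]
contact_force: [1.2, -5.2, 0.5]
opening: 0.18
grasp_force: 42.4
```

The pawl carries the tray: wrist force is about 0, and it seated 21 mm below stop contact. Releasing.

Call:
play_rows:
  dp:
    - [0,0,0]
    - [0,0,0]
    - [0,0,0]
    - [0,0,0]
    - [0,0,0]
  rot:
    - [0,0,0]
    - [0,0,0]
    - [0,0,0]
    - [0,0,0]
    - [0,0,0]
  fingers: 0.26
  grip_force: 20

```text
clock: 12.88
eef_pos: [596.6, -26.3, 175.1]
tcp_rot: [3.141, -0.0, -2.819]
contact_force: [0.6, 0.3, 0.1]
opening: 0.262
grasp_force: 0.0
```

Call:
play_rows:
  dp:
    - [0,0,0]
    - [0,0,0]
    - [0,0,0]
    - [0,0,0]
    - [0,0,0]
  rot:
    - [0,0,0]
    - [0,0,0]
    - [0,0,0]
    - [0,0,0]
    - [0,0,0]
  fingers: 0.5

```text
clock: 13.3
eef_pos: [596.7, -26.6, 175.1]
tcp_rot: [3.142, -0.0, -2.819]
contact_force: [0.9, 0.7, 0.1]
opening: 0.499
grasp_force: 0.0
```

Call:
play_rows:
  dp:
    - [0,0,-0.1]
    - [0,0,-0.3]
    - [0,0,-0.6]
    - [0,0,-1.0]
    - [0,0,-1.5]
  rot:
    - [0,0,0]
    - [0,0,0]
    - [0,0,0]
    - [0,0,0]
    - [0,0,0]

```text
clock: 13.72
eef_pos: [596.4, -26.6, 236.1]
tcp_rot: [3.141, -0.001, -2.819]
contact_force: [0.3, 0.5, 0.8]
opening: 0.502
grasp_force: 0.0
```

Call:
play_rows:
  dp:
    - [0,0,-0.5]
    - [0,0,-1.0]
    - [0,0,-1.5]
    - [0,0,-1.5]
    - [0,0,-1.5]
  rot:
    - [0,0,0]
    - [0,0,0]
    - [0,0,0]
    - [0,0,0]
    - [0,0,0]

```text
clock: 14.13
eef_pos: [597.6, -26.6, 297.5]
tcp_rot: [-3.14, 0.003, -2.819]
contact_force: [-0.4, 0.3, -1.3]
opening: 0.503
grasp_force: 0.0
```

```bash
python3 - <<'E'
from rig import telemetry,optics
import cv2,numpy as np
s=telemetry.sense();print(s["eef_pos"],s["contact_force"],s["clock"])
a=optics.grab_frame("scene")["color"][180:400,180:370,::-1];b=optics.grab_frame("wrist")["color"][:,:,::-1]
cv2.imwrite("pics/e.png",np.hstack([cv2.resize(a,(363,420)),cv2.resize(b[:, 60:497],(437,420))]))
E
```

```text
[597.57575083 -26.59149544 297.45477042] [-0.39220276  0.34807513 -1.26878735] 14.1333
```

View pics/e.png

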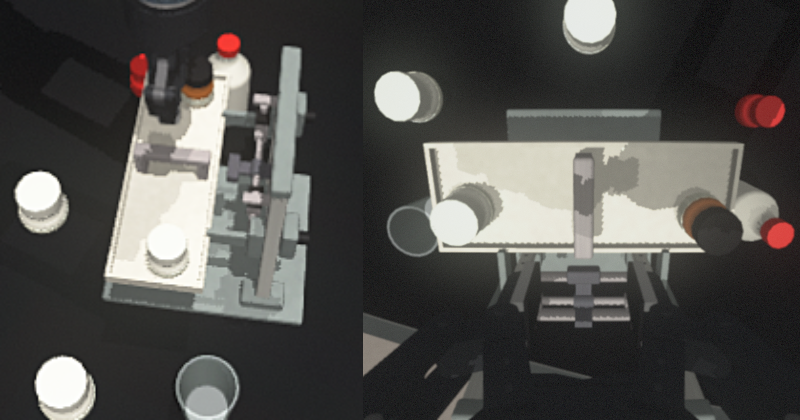

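The tray has stayed at the upper rung with the handle free at (583,205). Both jars are standing at (465,215) and (710,220), and the bystanders are unmoved. Handing in.

```bash
python3 -c "
from rig import r
print(r.sign_off())"
```

```text
the job is handed in; nothing more can be done
None
```

I raised the tray to the upper rung and let go; the pawl is carrying it, both jars are still standing, nothing else looked moved in the last pictures, and I handed the job in at about 14 s of the 51 s allowed.

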